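Slide the wax pan onto the heating ring and start the warming plate

ROBOT

A 7-joint arm with a two-finger parallel gripper is mounted at the origin on a cart in front of the work surface, level with it; the furniture and walls round the work are solid. World frame = base frame: x ahead of the robot, y to its left, z up, the work surface at z = 0. Lengths are in mm, angles in rad, forces in N, time in s.
With the tool pointing down it reaches from about 425 to 975 mm from the base axis. Payload 16.7 kg.
Tool frame: the origin (TCP) lies at the very end of the fingers, on their centre line; the grasp point (between the pads) lies 19 mm behind it (arm.pinch_z is the z of the grasp point in the tool frame, in mm); z points along the fingers, y is the line along which they close (so a half turn about z gives the same grasp; the last joint's range is limited). The gripper opens to 85 mm and grips with 20 to 120 N. Pads are 22 mm wide; open, the fingers measure 114 mm over their backs; the gripper's body (76 mm by 85 mm) begins 54 mm behind the grasp point. The pads swing forward as they close: fully open they stand 13 mm farther back than shut.
Start: joints at [-1.302, 0.426, 0.074, 1.606, -0.034, 1.111, -0.067], TCP at [274.499, 616.625, 231.302] pointing down, gripper open.
Joint ranges: [-2.85, 2.85], [-0.5, 2.14], [-1.23, 1.37], [0.21, 2.46], [-1.02, 4.16], [0.16, 2.05], [-2.73, 2.73]. Speed limits (rad/s): [1.89, 1.89, 2.39, 2.39, 3.01, 3.01, 3.01].

INTERFACE

Orientations are given as a 3x3 rotation matrix whose columns are the frame's x, y, z axes.
In Python, from cell import arm, cam, monitor, order gives the robot as it stands (arm), with the cameras (cam), the readings (monitor) and the job (order).
- The arm moves only by the tool send_path, called after "Call:" by a JSON object that holds its "method" and its "body". Schema: {"type":"object","properties":{"deltas":{"type":"array","items":{"type":"object","properties":{"sx":{"type":"number"},"sy":{"type":"number"},"sz":{"type":"number"},"rx":{"type":"number"},"ry":{"type":"number"},"rz":{"type":"number"},"aperture":{"type":"number"}},"additionalProperties":false,"required":["aperture"]},"minItems":1,"maxItems":12},"only":{"type":"string"},"quiet":{"type":"boolean"},"lines":{"type":"string"}},"required":["deltas"],"additionalProperties":false}. deltas is a list of rows, 1 to 12 of them, each an object with the fields sx, sy, sz (the shift in normalised numbers (1 is 600 mm)), rx, ry, rz (a rotation vector in fractions of the full range, 1 being pi rad), aperture (the opening from 0.0 (shut) to 1.0 (fully open)); a field left out counts as zero (the opening has to be given); each row shifts and turns the commanded pose from where the row before left it, along the tool's axes as they then stand; what a row does not reach is not made up. A row lasts 1/10 s, in which the tool goes at most 50 mm and 0.15 rad, less where a joint would pass 70% of its speed; a pose out of reach is approached as far as the arm can. The fingers move at their own pace and stop on an object; the grip force is fixed at half the most. Time passes only in rows, so rows that do not move let the fingers close. The tool returns the time, the measured TCP pose, the force, the opening and the grip force at its end. only (a regular expression) keeps the lines of the reply that match it, lines (a string "A,B") keeps lines A to B, and quiet returns only ok. A shift or turn number past 1, either way, is cut back to 1. Input that does not fit is refused with a message, and nothing moves.
- monitor.get_obs(): the state, without advancing time (a new reading comes with each control period).
- cam.capture(name): name is "scene" or "top" or "wrist"; returns the picture (400x640x3 uint8, red, green, blue); there is no depth.
- cam.camera_info(name): a dict with "fx", "fy", "cx", "cy" (pixels), "R" (3x3) and "t" (3): a world point X has camera coordinates R X + t. Camera axes: x right, y down, z forward; pixel columns grow to the right and rows downward; lengths in mm; the calibration is good to about 2 mm. A picture is of the moment at which its call begins: read the wrist's pose just before it. camera_info takes no time and is no camera call; for the wrist camera it gives the pose at the moment of the call.
- order.finish_job(): hands the job in; it is judged then, once.
The state is a dict: "t": time; "q": joint angles; "dq": joint speeds; "tau": joint torques, N m; "tool_pos": TCP position; "ee_rot": TCP orientation; "contact_force": force on the tool from outside, world axes, zero at the start; "ft_torque": the same for the moment, N m; "gripper_width": opening from 0.0 (shut) to 1.0 (fully open); "grasp_force": force on a finger pad.
Only numpy, scipy, OpenCV 4.12 (cv2) and the standard library are available. Lean on these libraries where they do the work, as an engineer would, in place of code of your own. Each camera call takes 0.05 s, during which the arm holds its last target. There are 200 camera calls.

TASK

Slide the open wax pan, without lifting or tipping it, from the parking ring across the warming plate until it stands wholly inside the outer circle of the heating position (the one with several concentric rings), with the wax block still in it. Only then press the plate's start button fully down and let it come back up. Leave the graphite block, the glass jar and the callipers where they are.

Things in the scene. Friction and masses are not known exactly. Their poses are not given: they have to be found in the camera images.
- warming_plate: Fixed low electric warming plate, 200 (x) x 330 (y) mm, flat top 40 mm above the marver. Origin: centre of its underside; z up, own x to its back. A 44 mm control strip along its front (-x) edge carries the start button in the middle; behind lie two marked positions, 24 mm behind the middle line, 75 mm to the left (+y) and right; either may be the heating one.
- heat_ring: Heating position marked on the plate's top, where the pan must go: outer steel circle 128 mm in diameter with several smaller concentric rings inside. Flush marking, nothing to bump into. Origin: its centre, on the plate's top.
- park_ring: Parking position marked on the plate's top, where the pan starts: one single steel circle 128 mm in diameter, plain inside. Flush marking. Origin: its centre, on the plate's top; 150 mm from the heating position's centre. Beyond the plate keep clear of a fixed black blowpipe that lies along x at about y = 0.475, under 0.12 m high, and of the cast mould with wooden handles at y below 0.
- wax_pan: Loose round open aluminium pan, 104 mm outer diameter (94 mm at the very foot), 45 mm high, upright side walls 4 mm thick, about 0.45 kg; too wide to be gripped across by an 85 mm gripper. It slides under a push of a few newtons low on its wall. Origin: centre of its underside; z up.
- wax_block: Yellow beeswax block, 50 x 75 x 32 mm, lying loose flat in the pan (on its 5 mm thick floor). Origin: centre of its underside.
- start_button (a joint): Travel of the start button, m: 0 up, 0.006 fully down. A spring brings it back up; fully down takes 5 N.
- start_button_top (a point): Centre of the top face of the start button, a plain round metal push button 28 mm in diameter in a black 44 mm round housing on the front strip, its top 22 mm above the plate top (62 mm above the marver) when up; press straight down.
- graphite_block: Loose dark six-sided graphite block, 61 x 69 x 50 mm high, standing on the marver off the plate's front right corner. Bystander. Origin: centre of its underside.
- frit_jar: Loose round glass jar with a tan lid, 62 mm in diameter, 87 mm high, standing on the marver behind the plate's right (-y) half. Bystander. Origin: centre of its underside.
- callipers: Loose flat steel callipers, 173 x 100 x 9 mm, lying on the marver well to the right of the plate. Bystander. Origin: middle of its underside.

How it is judged (in metres and radians):
On the way, in this order (a step that is already met when the one before it is completed fails the run):
1. the pan stands wholly on the heating position, flat, at rest (horizontal distance between wax_pan and heat_ring below 0.014 m and linear speed of wax_pan below 0.01 m/s and angle between wax_pan's own z axis and vertical below 0.06 rad and z of wax_pan in the frame of warming_plate between 0.036 and 0.044 m and horizontal distance between wax_block and wax_pan below 0.04 m), for 0.2 s.
2. the start button is fully down with the pan on the heating position (value of joint start_button above 0.005 m and horizontal distance between wax_pan and heat_ring below 0.014 m), for 0.05 s.
At the end, for the whole second after the job is handed in: The pan stands flat on the plate, at rest, its centre within 14 mm of the centre of the heating position, with the wax block in it, and the start button is up again (less than 1.5 mm down) (all of step 1 and value of joint start_button below 0.0015 m); the robot touches nothing.
It fails at once if the pan is lifted off the plate (its centre by more than 6 mm) (z of wax_pan in the frame of warming_plate above 0.046 m).
It fails at once if the pan is tipped more than 0.2 rad (angle between wax_pan's own z axis and vertical above 0.2 rad).
It fails at once if the start button is pressed before the pan is on the heating position (value of joint start_button above 0.003 m and horizontal distance between wax_pan and heat_ring above 0.016 m).
It fails at once if the graphite block, the glass jar or the callipers are moved more than 15 mm (distance of any of graphite_block, frit_jar, callipers from where it was at the start of the episode above 0.015 m).
It also fails if it takes over 48 s, if anything falls off the work surface, if the arm or the gripper's body presses on something with over 40 N, if the wrist force passes 120 N, or if a joint passes its speed limit or range.

## Working session

There is one attempt and no reset: what is moved stays moved. The work goes in short steps, Python scripts to look and compute and a tool call to move; the robot and the scene stay as the last step left them, time stands still between calls to the robot, and variables do not carry over. Pictures are saved under pics/ and viewed, at most 10 in all, crops included, and the job is handed in when it is done.

```bash
ls; mkdir -p pics; python3 - <<'E'
from cell import arm, cam, monitor, order
import cv2,numpy as np
o=monitor.get_obs();print(o['t'],o['tool_pos'],np.round(o['ee_rot'],3).tolist(),o['gripper_width'])
for n in("scene","top"):
    im=cam.capture(n);cv2.imwrite(f'pics/{n}0.png',im[:,:,::-1]);c=cam.camera_info(n);print(n,c['fx'],c['cx'],c['cy'],np.round(c['R'],3).tolist(),c['t'])
E
```

```text
cell.py
pics
0.0 [274.35643949 616.2579651  230.58927254] [[-0.914, 0.407, -0.0], [0.407, 0.914, -0.001], [-0.0, -0.001, -1.0]] 1.0012009906474577
scene 518.8372535718049 311.9887952535371 207.8321862449517 [[0.881, -0.472, -0.017], [-0.285, -0.503, -0.816], [0.377, 0.724, -0.578]] [-422.9149483   240.59973829 1034.37125068]
top 503.5188940786943 323.45848905551117 201.17346859741755 [[-0.03, -1.0, 0.002], [-0.997, 0.03, -0.077], [0.077, -0.004, -0.997]] [  84.81189181  521.33730097 1314.63786766]
```

View pics/scene0.png

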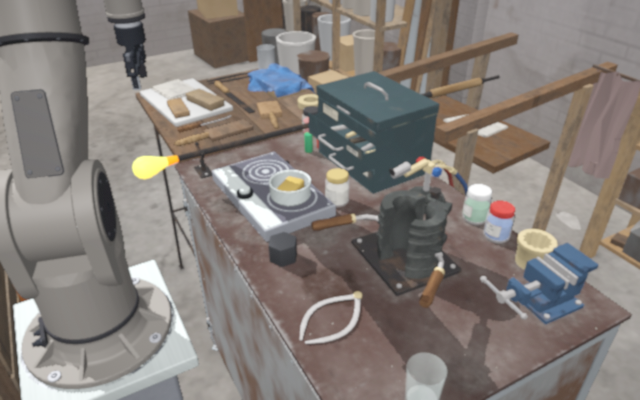

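View pics/top0.png

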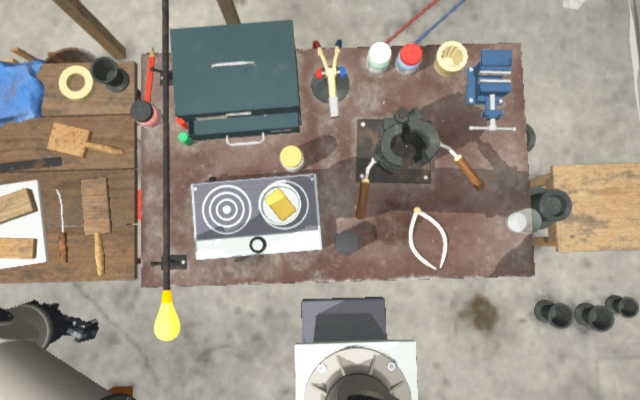

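The scene view shows the heating position left of the pan. In the top view, its rings are at (227,209), the pan at (280,205), the button at (258,245), the jar at (291,158) and the graphite block at (347,243). Next I'll measure them.

```bash
cat > h.py <<'E'
import cv2,numpy as np
def ray(c,uv):
    d=np.array([(uv[0]-c['cx'])/c['fx'],(uv[1]-c['cy'])/c['fy'],1.]); R=np.array(c['R']);return -R.T@np.array(c['t']),R.T@d
def onz(c,uv,z):
    o,d=ray(c,uv);return o+d*(z-o[2])/d[2]
def proj(c,X):
    p=np.array(c['R'])@X+np.array(c['t']);return [p[0]/p[2]*c['fx']+c['cx'],p[1]/p[2]*c['fy']+c['cy']]
def two(c1,u1,c2,u2):
    (a,d),(b,e)=ray(c1,u1),ray(c2,u2);s=np.linalg.lstsq(np.c_[d,-e],b-a,rcond=None)[0]
    p,q=a+s[0]*d,b+s[1]*e;return (p+q)/2,np.linalg.norm(p-q)
E
python3 - <<'E'
from cell import arm, cam, monitor, order
from h import *
cs={n:cam.camera_info(n) for n in('top','scene')}
for n,box in(('top',(185,165,330,265)),('scene',(205,145,345,235))):
    im=cv2.imread(f'pics/{n}0.png');x0,y0,x1,y1=box;k=5
    cr=cv2.resize(im[y0:y1,x0:x1],None,fx=k,fy=k,interpolation=cv2.INTER_CUBIC)
    cv2.imwrite(f'pics/{n}_crop.png',cr)
    g=cv2.cvtColor(cr,cv2.COLOR_BGR2GRAY);print(n)
    for lo in(110,140,170):
        cn,_=cv2.findContours(((g>lo)*255).astype(np.uint8),cv2.RETR_LIST,cv2.CHAIN_APPROX_NONE)
        for c in cn:
            if len(c)<60 or cv2.contourArea(c)<700:continue
            e=cv2.fitEllipse(c);A=cv2.contourArea(c);r=A/(np.pi*e[1][0]*e[1][1]/4)
            if .95<r<1.05 and e[1][0]/e[1][1]>.5:
                u=(e[0][0]/k+x0-.4,e[0][1]/k+y0-.4);P=onz(cs[n],u,40);print(lo,np.round(u,1),np.round(np.array(e[1])/k,1),np.round(P[:2],1))
E
```

```text
top
110 [257.  244.5] [11.5 11.7] [414.7 244.9]
110 [257.5 244.4] [16.1 16.3] [414.9 243.7]
140 [257.  244.5] [11.  11.2] [414.6 244.9]
140 [257.5 244.4] [16.7 17. ] [414.8 243.6]
170 [257.  244.5] [10.4 10.7] [414.6 244.9]
170 [226.3 209.1] [8.8 9.3] [508.9 323.1]
170 [226.3 209.1] [16.7 17.2] [508.9 323.1]
170 [226.3 209.1] [22.5 23.1] [508.8 323.2]
170 [226.3 209.2] [30.3 31. ] [508.7 323.2]
170 [226.3 209.1] [36.4 36.8] [508.9 323.1]
170 [226.4 209.7] [44.4 45.2] [507.4 323. ]
170 [226.2 208.8] [49.4 50.6] [509.6 323.3]
170 [283.2 204.2] [49.1 50.4] [517.4 174.7]
scene
110 [269.7 189.6] [ 92.  155.1] [480.9 236.2]
170 [265.1 170.9] [4.8 7.7] [509.2 329.2]
```

View pics/top_crop.png

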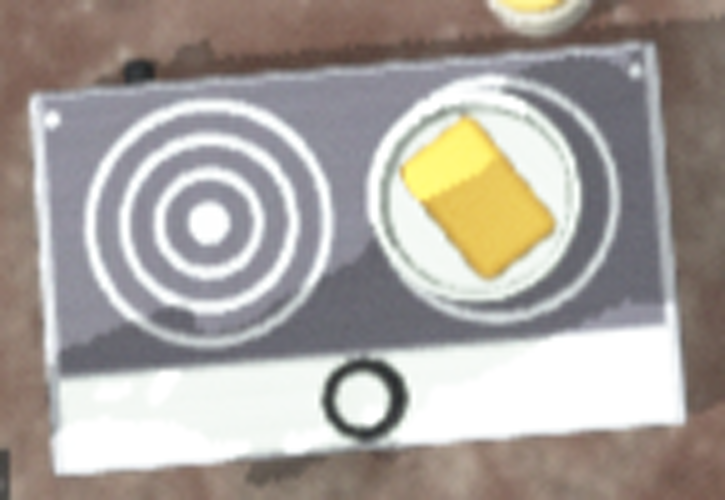

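The top crop shows the rings' centre at crop (208,222), the pan at about (477,198), its parking ring at (490,200) and the button at (363,399). Ring spacing comes out at 148.6 mm, against 150 given. Next I'll move above the plate and turn so the finger line lies across the push direction.

The rows are not in the units I measure in: shifts go in shares of 600 mm and turns go in shares of pi rad. I convert before sending: -37 mm / 600 = -0.0617, -24 mm / 600 = -0.04.

Call:
{"method": "send_path", "body": {"deltas": [{"sx": -0.0617,"sy": -0.04,"aperture": 1},{"sx": -0.0617,"sy": -0.04,"aperture": 1},{"sx": -0.0617,"sy": -0.04,"aperture": 1},{"sx": -0.0617,"sy": -0.04,"aperture": 1},{"sx": -0.0617,"sy": -0.04,"aperture": 1},{"sx": -0.0617,"sy": -0.04,"aperture": 1},{"sx": -0.0617,"sy": -0.04,"aperture": 1},{"sx": -0.0617,"sy": -0.04,"aperture": 1},{"sx": -0.0617,"sy": -0.04,"aperture": 1},{"sx": -0.0617,"sy": -0.04,"aperture": 1}]}}

```text
t: 1.1
tool_pos: [515.5, 245.1, 231.2]
ee_rot: [[-0.914, 0.407, -0.0], [0.407, 0.914, -0.0], [0.0, -0.0, -1.0]]
contact_force: [-0.2, 0.4, -0.2]
gripper_width: 0.997
grasp_force: 0.0
```

Call:
{"method": "send_path", "body": {"deltas": [{"rz": 0.0446,"aperture": 1},{"rz": 0.0446,"aperture": 1},{"rz": 0.0446,"aperture": 1},{"rz": 0.0446,"aperture": 1},{"rz": 0.0446,"aperture": 1},{"rz": 0.0446,"aperture": 1},{"rz": 0.0446,"aperture": 1},{"rz": 0.0366,"aperture": 1},{"aperture": 1},{"aperture": 1}]}}

```text
t: 2.1
tool_pos: [514.7, 246.9, 231.1]
ee_rot: [[-0.061, 0.998, -0.0], [0.998, 0.061, -0.0], [-0.0, -0.0, -1.0]]
contact_force: [-0.0, -0.4, -0.1]
gripper_width: 1.001
grasp_force: 0.0
```

```bash
python3 - <<'E'
from cell import arm, cam, monitor, order
from h import *
import json
o=monitor.get_obs();c=cam.camera_info('wrist');im=cam.capture('wrist')
print(o['t'],o['tool_pos'],np.round(o['ee_rot'],3).tolist(),o['contact_force'],'cam',-np.array(c['R']).T@c['t'])
cv2.imwrite('pics/w1.png',im[:,:,::-1]);json.dump({k:np.array(v).tolist() for k,v in c.items()},open('w1.json','w'))
E
```

```text
2.1 [514.73997029 246.91473124 231.12934128] [[-0.061, 0.998, -0.0], [0.998, 0.061, -0.0], [-0.0, -0.0, -1.0]] [-0.02433534 -0.41794608 -0.06589608] cam [509.82215075 324.48049209 373.56472018]
```

View pics/w1.png

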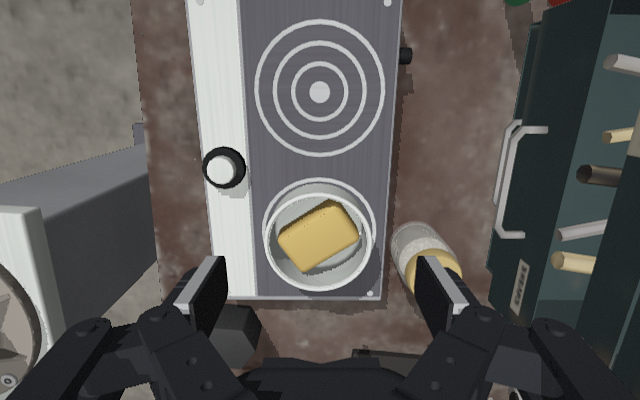

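In the wrist view the heating rings are at (319,92), the pan rim at about (318,240), the button at (224,167) and the jar at (430,260). I'll back off along -y and take a second view for heights.

In the tool's units: -40 mm / 600 = -0.0667, -20 mm / 600 = -0.0333.

Call:
{"method": "send_path", "body": {"deltas": [{"sx": -0.0667,"aperture": 1},{"sx": -0.0667,"aperture": 1},{"sx": -0.0667,"aperture": 1},{"sx": -0.0333,"aperture": 1},{"aperture": 1},{"aperture": 1}]}}

```text
t: 2.75
tool_pos: [522.9, 107.1, 231.4]
ee_rot: [[-0.058, 0.998, 0.0], [0.998, 0.058, 0.0], [0.0, 0.0, -1.0]]
contact_force: [-0.4, 0.1, -0.1]
gripper_width: 0.999
grasp_force: 0.0
```

```bash
cat > m.py <<'E'
from cell import arm, cam, monitor, order
from h import *
import json,sys
def ell(im,box,k=4):
    x0,y0,x1,y1=box;g=cv2.cvtColor(cv2.resize(im[y0:y1,x0:x1],None,fx=k,fy=k,interpolation=cv2.INTER_CUBIC),cv2.COLOR_BGR2GRAY);out=[]
    for lo in range(70,240,10):
        cn,_=cv2.findContours(((g>lo)*255).astype(np.uint8),cv2.RETR_LIST,cv2.CHAIN_APPROX_NONE)
        for c in cn:
            if len(c)<100:continue
            e=cv2.fitEllipse(c);r=cv2.contourArea(c)/(np.pi*e[1][0]*e[1][1]/4+1e-9)
            if .96<r<1.04 and e[1][0]/e[1][1]>.75: out.append([lo,e[0][0]/k+x0-.4,e[0][1]/k+y0-.4,e[1][0]/k,e[1][1]/k])
    return np.array(out)
E
python3 - <<'E'
from m import *
o=monitor.get_obs();c=cam.camera_info('wrist');im=cam.capture('wrist')
print(o['t'],o['tool_pos'])
cv2.imwrite('pics/w2.png',im[:,:,::-1]);json.dump({k:np.array(v).tolist() for k,v in c.items()},open('w2.json','w'))
for n in('w1','w2'):
    c=json.load(open(n+'.json'));im=cv2.imread(f'pics/{n}.png')
    E=ell(im,(180,0,420,310));E=E[E[:,4]>20]
    print(n)
    last=None
    for r in E[np.lexsort((E[:,4].round(),E[:,2].round(-1)))]:
        if last is None or abs(r[1:]-last[1:]).max()>1.2: print(np.round(r,1),np.round(onz(c,r[1:3],40)[:2],1),np.round(onz(c,r[1:3],85)[:2],1))
        last=r
E
```

```text
2.75 [522.93710126 107.0610017  231.40500166]
w1
[190.  319.2  91.6  19.   20.1] [508.4 325.5] [508.6 325.3]
[120.  319.3  91.6  21.2  22.4] [508.4 325.5] [508.6 325.4]
[100.  319.3  91.6  22.1  23.1] [508.5 325.5] [508.7 325.4]
[100.  319.3  91.1  47.5  49.7] [508.4 326. ] [508.6 325.8]
[170.  319.2  90.9  56.5  59.4] [508.3 326.1] [508.5 325.9]
[140.  319.2  90.9  57.2  60.4] [508.3 326.1] [508.5 325.9]
[110.  319.3  90.9  58.1  61.4] [508.4 326.1] [508.6 325.9]
[100.  319.3  90.9  58.7  61.8] [508.5 326.2] [508.7 325.9]
[100.  318.   89.4  81.   89.3] [507.1 327.4] [507.4 327. ]
[110.  319.2  89.9  84.7  88.8] [508.3 327.1] [508.5 326.7]
[190.  319.3  89.5  92.4  96.9] [508.4 327.4] [508.6 327. ]
[160.  319.2  89.6  93.4  98.4] [508.3 327.4] [508.5 327. ]
[130.  319.3  89.5  94.2  99.3] [508.3 327.4] [508.5 327. ]
[110.  319.3  89.5  94.9 100. ] [508.3 327.4] [508.5 327. ]
[110.  319.2  88.  121.4 127.4
[... 1372 characters left out ...]
 89.3  95.3] [514.6 188.1] [515.1 187.6]
[170.  316.6  89.1  90.7  96. ] [514.2 188. ] [514.8 187.5]
[170.  316.3  89.  111.8 114.7] [513.9 188. ] [514.5 187.6]
[180.  316.2  88.8 113.3 115.9] [513.7 188.2] [514.3 187.7]
[190.  316.2  88.5 114.1 117.9] [513.7 188.4] [514.3 187.9]
[200.  316.3  88.9 115.  119.5] [513.9 188.1] [514.5 187.6]
[210.  316.4  89.4 115.6 121.1] [514.  187.7] [514.6 187.3]
[230.  316.9  90.1 123.1 129.3] [514.6 187. ] [515.  186.7]
[180.  317.2  91.3 128.5 132.1] [514.9 185.9] [515.3 185.7]
[190.  316.9  91.1 127.1 132.2] [514.6 186.1] [515.1 185.9]
[220.  316.2  91.1 123.6 132.2] [513.9 186.1] [514.5 185.9]
[170.  317.8  95.  129.1 140.3] [515.7 182.5] [516.  182.7]
```

View pics/w2.png

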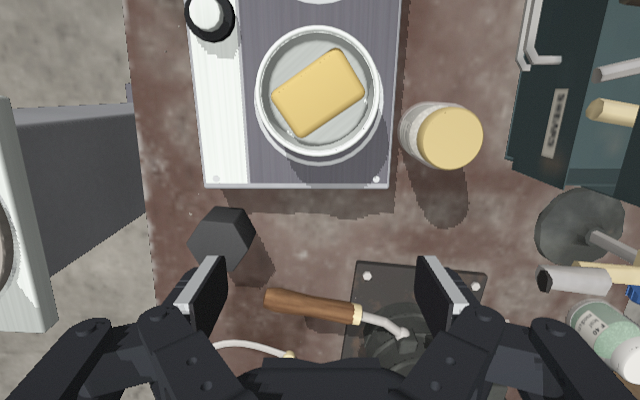

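The second wrist view shows the pan rim at about (317,91), the jar lid at (449,138), the graphite block at (222,237) and a clear spot on the pan's -y side. I'll triangulate the heights as a check.

In the tool's units: 40 mm / 600 = 0.0667, 35 mm / 600 = 0.0583.

```bash
python3 - <<'E'
from m import *
a,b=[json.load(open(n+'.json')) for n in('w1','w2')];t=cam.camera_info('top')
print('rim',two(a,(317.4,241.5),b,(316.4,89)),two(t,(280,204.2),b,(316.4,89)),onz(t,(280,204.2),85))
print('button',two(a,(219.6,170.1),b,(204.3,12.8)),two(t,(257,244.5),a,(219.6,170.1)))
print('heat',two(t,(226.3,209.1),a,(319.2,91.6)),'jar lid',onz(b,(449,138),87),'graphite',onz(b,(222,237),50))
E
```

```text
rim (array([514.82808111, 187.52005544,  88.51557507]), np.float64(0.4744466837000237)) (array([515.904756  , 185.68151774,  35.37190655]), np.float64(6.192588338094775)) [514.22275144 179.21252469  85.        ]
button (array([413.61450539, 244.91013401,  57.53922494]), np.float64(0.00407534859696366)) (array([413.79108293, 243.6677095 ,  55.19513759]), np.float64(2.1951231879845308))
heat (array([508.95162072, 325.28852412,  29.77557952]), np.float64(1.3546865458720427)) jar lid [633.21423107 153.44206641  87.        ] graphite [419.41054418  28.50822995  50.        ]
```

Call:
{"method": "send_path", "body": {"deltas": [{"sy": -0.0025,"sz": 0.0667,"aperture": 0.7},{"sz": 0.0667,"aperture": 0.7},{"sz": 0.0667,"aperture": 0.7},{"sz": 0.0583,"aperture": 0.7},{"sz": 0.0467,"aperture": 0.7},{"aperture": 0.7},{"aperture": 0.7}]}}

```text
t: 3.5
tool_pos: [521.4, 107.6, 48.6]
ee_rot: [[-0.058, 0.998, -0.001], [0.998, 0.058, -0.0], [-0.0, -0.001, -1.0]]
contact_force: [0.1, 0.2, 0.3]
gripper_width: 0.701
grasp_force: 0.0
```

Heights agree: rim 88 mm against 85, button about 57 against 62. Now I'll push gently along the plate.

In the tool's units: 8 mm / 600 = 0.0133, 7 mm / 600 = 0.0117.

Call:
{"method": "send_path", "body": {"deltas": [{"sx": 0.0133,"aperture": 0.7},{"sx": 0.0133,"aperture": 0.7},{"sx": 0.0117,"aperture": 0.7},{"sx": 0.0117,"aperture": 0.7},{"sx": 0.0117,"aperture": 0.7},{"sx": 0.0117,"aperture": 0.7},{"sx": 0.0117,"aperture": 0.7},{"sx": 0.0117,"aperture": 0.7}]}}

```text
t: 4.3
tool_pos: [518.4, 165.2, 48.9]
ee_rot: [[-0.057, 0.998, 0.001], [0.998, 0.057, -0.0], [-0.0, 0.001, -1.0]]
contact_force: [0.2, -6.2, 4.3]
gripper_width: 0.701
grasp_force: 3.1
```

Call:
{"method": "send_path", "body": {"deltas": [{"sx": 0.0133,"aperture": 0.7},{"sx": 0.0133,"aperture": 0.7},{"sx": 0.0133,"aperture": 0.7},{"sx": 0.0133,"aperture": 0.7},{"sx": 0.0133,"aperture": 0.7},{"sx": 0.0133,"aperture": 0.7},{"sx": 0.0133,"aperture": 0.7},{"sx": 0.01,"aperture": 0.7},{"sx": 0.0067,"aperture": 0.7},{"sx": 0.0033,"aperture": 0.7},{"aperture": 0.7}]}}

```text
t: 5.4
tool_pos: [514.4, 233.3, 48.8]
ee_rot: [[-0.057, 0.998, 0.001], [0.998, 0.057, 0.0], [0.0, 0.001, -1.0]]
contact_force: [0.9, -0.9, 3.3]
gripper_width: 0.699
grasp_force: 1.5
```

```bash
python3 - <<'E'
from m import *
o=monitor.get_obs();print(o['t'],o['tool_pos'],o['contact_force'])
T=cam.capture('top');c=cam.camera_info('wrist');W=cam.capture('wrist')
json.dump({k:np.array(v).tolist() for k,v in c.items()},open('w3.json','w'))
cv2.imwrite('pics/w3.png',W[:,:,::-1]);cv2.imwrite('pics/top3.png',T[:,:,::-1])
z=cv2.resize(T[165:265,185:330,::-1],(725,500),interpolation=cv2.INTER_CUBIC);cv2.imwrite('pics/top3c.png',z)
E
```

```text
5.4 [514.3885955  233.31503933  48.79547824] [ 0.88204789 -0.89616553  3.27820408]
```

View pics/w3.png

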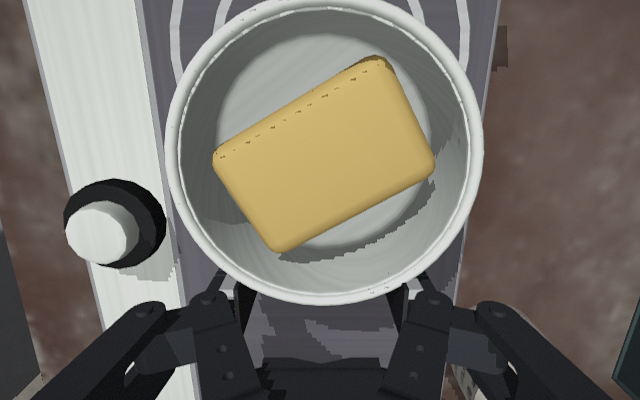

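The pan sits in the cradle between the fingers, with the wax in it. Its outer rim spans columns 165 to 484, with its bottom at row 305. I'll fit it on the rim plane.

```bash
python3 - <<'E'
from m import *
c=json.load(open('w3.json'));im=cv2.imread('pics/w3.png')
# refine: outer rim edge along rays from the guess centre
g=cv2.GaussianBlur(cv2.cvtColor(im,cv2.COLOR_BGR2GRAY),(3,3),0).astype(float)
pts=[]
for a in np.radians(np.r_[-30:216:6]):
    d=np.array([np.cos(a),np.sin(a)]);r=np.arange(140,172,.5)
    P=np.array([324.5,150])+r[:,None]*d
    if P.min()<1 or P[:,1].max()>398: continue
    v=cv2.remap(g.astype(np.float32),P[:,0].astype(np.float32),P[:,1].astype(np.float32),1)[:,0]
    i=np.argmin(v[6:]-v[:-6])+3
    pts.append(P[i])
for z in(85,88):
    X=np.array([onz(c,p,z)[:2] for p in pts]);m=np.ones(len(X),bool)
    for _ in range(5):
        s=np.linalg.lstsq(np.c_[2*X[m],np.ones(m.sum())],(X[m]**2).sum(1),rcond=None)[0];R=np.sqrt(s[2]+s[0]**2+s[1]**2)
        e=abs(np.linalg.norm(X-s[:2],axis=1)-R);m=e<max(.7,np.median(e)*2)
    print(z,s[:2],R,m.sum(),len(m))
o=monitor.get_obs();print(o['tool_pos'])
E
```

```text
85 [512.11340765 286.0671349 ] 52.99265286994336 38 41
88 [512.0420917  286.76496628] 51.49569368620784 38 41
[514.33191944 233.2987427   48.6442032 ]
```

View pics/top3c.png

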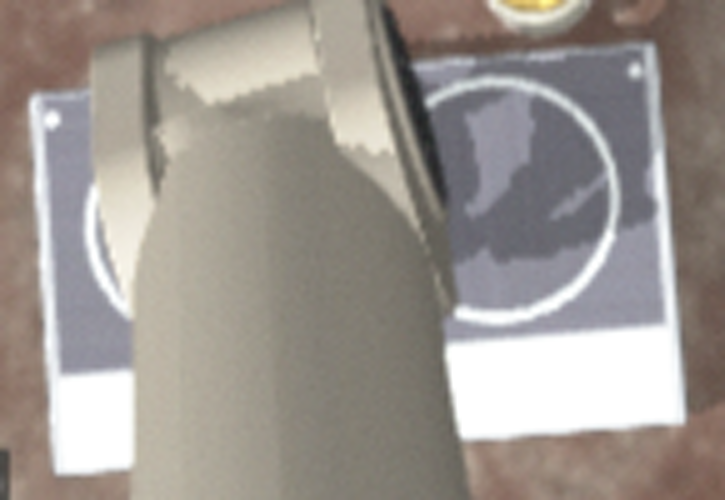

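The arm hides the pan from above, but the empty parking ring is visible. The wrist fit puts the pan at (512,286) with R=52.5, so 38 mm remain.

In the tool's units: 7 mm / 600 = 0.0117, 6 mm / 600 = 0.01.

Call:
{"method": "send_path", "body": {"deltas": [{"sx": 0.01,"sy": -0.0008,"aperture": 0.7},{"sx": 0.0117,"sy": -0.0008,"aperture": 0.7},{"sx": 0.0117,"aperture": 0.7},{"sx": 0.01,"aperture": 0.7},{"sx": 0.0083,"aperture": 0.7},{"sx": 0.0067,"aperture": 0.7},{"sx": 0.005,"aperture": 0.7},{"aperture": 0.7},{"aperture": 0.7}]}}

```text
t: 6.4
tool_pos: [511.0, 270.9, 48.4]
ee_rot: [[-0.057, 0.998, 0.0], [0.998, 0.057, 0.0], [0.0, 0.0, -1.0]]
contact_force: [0.3, -1.8, 1.1]
gripper_width: 0.699
grasp_force: 1.0
```

Call:
{"method": "send_path", "body": {"deltas": [{"sx": -0.025,"aperture": 0.7},{"sx": -0.0417,"aperture": 0.7},{"sx": -0.05,"sz": -0.0333,"aperture": 0.7},{"sx": -0.05,"sz": -0.0667,"aperture": 0.5},{"sx": -0.05,"sz": -0.075,"aperture": 0.2},{"sz": -0.075,"aperture": 0},{"sz": -0.0533,"aperture": 0},{"aperture": 0},{"aperture": 0}]}}

```text
t: 7.3
tool_pos: [518.2, 142.7, 227.2]
ee_rot: [[-0.057, 0.998, 0.001], [0.998, 0.057, 0.001], [0.001, 0.001, -1.0]]
contact_force: [0.1, -0.0, -1.0]
gripper_width: -0.0
grasp_force: 0.0
```

```bash
python3 - <<'E'
from m import *
o=monitor.get_obs();print(o['t'],o['tool_pos'],o['contact_force'])
c=cam.camera_info('wrist');W=cam.capture('wrist')
json.dump({k:np.array(v).tolist() for k,v in c.items()},open('w4.json','w'))
cv2.imwrite('pics/w4.png',W[:,:,::-1])
E
```

```text
7.3 [518.18492977 142.67751499 227.21491234] [ 0.12886988 -0.03854542 -0.96218785]
```

View pics/w4.png

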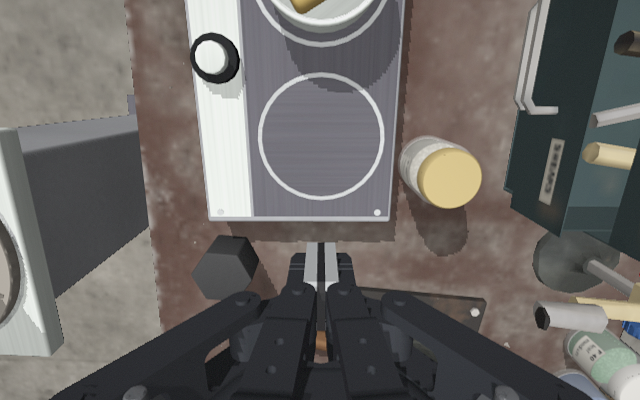

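The pan is cut off at the top of the frame, the parking ring at (321,136) is empty, and jar and graphite look undisturbed. I'll move above the button, which should bring pan and ring into view.

In the tool's units: 36 mm / 600 = 0.06, 35 mm / 600 = 0.0583.

Call:
{"method": "send_path", "body": {"deltas": [{"sx": 0.06,"sy": -0.055,"aperture": 0},{"sx": 0.06,"sy": -0.055,"aperture": 0},{"sx": 0.0583,"sy": -0.0533,"aperture": 0},{"aperture": 0},{"aperture": 0}]}}

```text
t: 7.85
tool_pos: [413.3, 244.6, 225.8]
ee_rot: [[-0.059, 0.998, -0.002], [0.998, 0.059, -0.001], [-0.001, -0.002, -1.0]]
contact_force: [-0.3, -0.2, 0.8]
gripper_width: 0.0
grasp_force: 0.0
```

```bash
python3 - <<'E'
from m import *
o=monitor.get_obs();print(o['t'],o['tool_pos'],o['contact_force'])
c=cam.camera_info('wrist');W=cam.capture('wrist')
json.dump({k:np.array(v).tolist() for k,v in c.items()},open('w5.json','w'))
cv2.imwrite('pics/w5.png',W[:,:,::-1])
E
```

```text
7.85 [413.26149025 244.56713688 225.80768503] [-0.348458   -0.24171306  0.81697916]
```

View pics/w5.png

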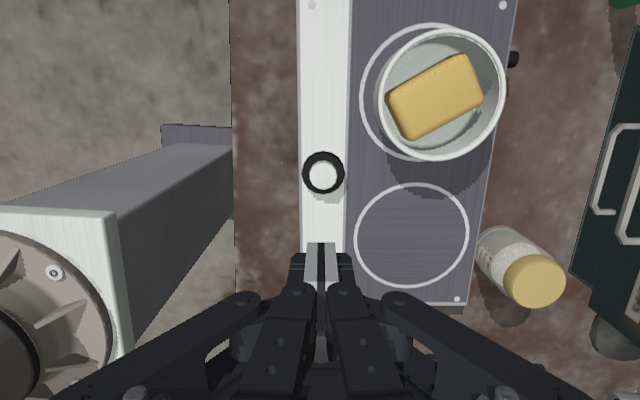

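Pan rim is at about (443,95), the ring's left arc reaches column 359, the parking ring is at (411,235) and the button at (323,172). I'll measure the pan's offset from the ring in this same image.

```bash
python3 - <<'E'
from m import *
c=json.load(open('w5.json'));im=cv2.imread('pics/w5.png')
g=cv2.GaussianBlur(cv2.cvtColor(im,cv2.COLOR_BGR2GRAY),(3,3),0).astype(np.float32)
def circ(c0,r0,r1,angs,z,name):
    pts=[]
    for a in np.radians(angs):
        r=np.arange(r0,r1,.5);P=(np.array(c0)+r[:,None]*[np.cos(a),np.sin(a)]).astype(np.float32)
        v=cv2.remap(g,P[:,:1].copy(),P[:,1:].copy(),1)[:,0]
        pts.append(P[np.argmin(v[4:]-v[:-4])+2])
    X=np.array([onz(c,p,z)[:2] for p in pts]);m=np.ones(len(X),bool)
    for _ in range(6):
        s=np.linalg.lstsq(np.c_[2*X[m],np.ones(m.sum())],(X[m]**2).sum(1),rcond=None)[0];R=np.sqrt(s[2]+s[0]**2+s[1]**2)
        e=abs(np.linalg.norm(X-s[:2],axis=1)-R);m=e<max(.7,np.median(e)*2)
    print(name,np.round(s[:2],1),R.round(1),m.sum(),len(m));return s[:2]
p=circ((442,95),58,74,range(-80,80,5),85,'rim R')
circ((442,95),58,74,list(range(-80,130,5)),85,'rim RB')
h=circ((425,92),58,76,range(150,260,4),40,'heat arc')
k=circ((411,235),48,64,range(0,360,6),40,'park')
b=circ((323,174),10,17,range(0,360,10),62,'button')
for n,q in(('park+150',k+150*np.array([-.057,.998])),):print(n,q)
print(monitor.get_obs()['tool_pos'])
E
```

```text
rim R [509.3 323.7] 53.0 31 32
rim RB [509.3 323.7] 53.0 39 42
heat arc [508.8 325.1] 63.9 28 28
park [517.1 175. ] 64.1 59 60
button [414.7 246.2] 14.0 34 36
park+150 [508.53452625 324.74418942]
[414.11654674 243.81969757 225.98634299]
```

The pan is within about 1.5 mm of the heating centre. Next, the button: descend to just above it, then press gently.

In the tool's units: 40 mm / 600 = 0.0667, 1.5 mm / 600 = 0.0025.

Call:
{"method": "send_path", "body": {"deltas": [{"sx": 0.0025,"sz": 0.0667,"aperture": 0},{"sz": 0.0667,"aperture": 0},{"sz": 0.0667,"aperture": 0},{"sz": 0.0417,"aperture": 0},{"sz": 0.02,"aperture": 0},{"aperture": 0},{"aperture": 0}]}}

```text
t: 8.6
tool_pos: [415.1, 245.6, 70.6]
ee_rot: [[-0.056, 0.998, 0.0], [0.998, 0.056, 0.0], [-0.0, 0.0, -1.0]]
contact_force: [-0.9, 0.1, 0.8]
gripper_width: -0.002
grasp_force: 0.0
```

Call:
{"method": "send_path", "body": {"deltas": [{"sz": 0.0033,"aperture": 0},{"sz": 0.0033,"aperture": 0},{"sz": 0.0033,"aperture": 0},{"sz": 0.0017,"aperture": 0},{"sz": 0.0017,"aperture": 0},{"aperture": 0}]}}

```text
t: 9.2
tool_pos: [414.3, 246.0, 61.9]
ee_rot: [[-0.057, 0.998, -0.0], [0.998, 0.057, 0.0], [0.0, -0.0, -1.0]]
contact_force: [-0.7, 0.5, 1.6]
gripper_width: -0.001
grasp_force: 0.7
```

In the tool's units: 1.5 mm / 600 = 0.0025, 1 mm / 600 = 0.0017.

Call:
{"method": "send_path", "body": {"deltas": [{"sz": 0.0025,"aperture": 0},{"sz": 0.0025,"aperture": 0},{"sz": 0.0017,"aperture": 0},{"sz": 0.0017,"aperture": 0},{"aperture": 0},{"aperture": 0}]}}

```text
t: 9.8
tool_pos: [414.3, 246.0, 57.0]
ee_rot: [[-0.057, 0.998, 0.0], [0.998, 0.057, 0.0], [0.0, 0.0, -1.0]]
contact_force: [-0.7, 1.2, 4.2]
gripper_width: -0.002
grasp_force: 2.1
```

Call:
{"method": "send_path", "body": {"deltas": [{"sz": 0.0017,"aperture": 0},{"sz": 0.0017,"aperture": 0},{"aperture": 0},{"aperture": 0}]}}

```text
t: 10.2
tool_pos: [414.5, 246.1, 55.7]
ee_rot: [[-0.057, 0.998, 0.0], [0.998, 0.057, 0.001], [0.001, 0.0, -1.0]]
contact_force: [-6.0, -2.9, 27.0]
gripper_width: -0.001
grasp_force: 13.7
```

27 N at z = 55.7 means the button is hard against its stop, so fully down. I'll lift off and check.

In the tool's units: -40 mm / 600 = -0.0667, -20 mm / 600 = -0.0333.

Call:
{"method": "send_path", "body": {"deltas": [{"sz": -0.0067,"aperture": 0},{"sz": -0.01,"aperture": 0},{"sz": -0.0333,"aperture": 0},{"sz": -0.0667,"aperture": 0},{"sz": -0.0667,"aperture": 0},{"sz": -0.0667,"aperture": 0},{"sz": -0.0333,"aperture": 0},{"aperture": 0},{"aperture": 0},{"aperture": 0}]}}

```text
t: 11.2
tool_pos: [413.8, 245.5, 223.9]
ee_rot: [[-0.057, 0.998, -0.001], [0.998, 0.057, -0.001], [-0.001, -0.001, -1.0]]
contact_force: [-0.1, 0.2, -0.8]
gripper_width: -0.001
grasp_force: 0.0
```

```bash
python3 - <<'E'
from m import *
W=cam.capture('wrist');S=cam.capture('scene')
cv2.imwrite('pics/fin.png',np.vstack([cv2.resize(W,(480,300)),cv2.resize(S[130:250,190:390],(480,288))])[:,:,::-1])
E
```

```text
(no output)
```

View pics/fin.png

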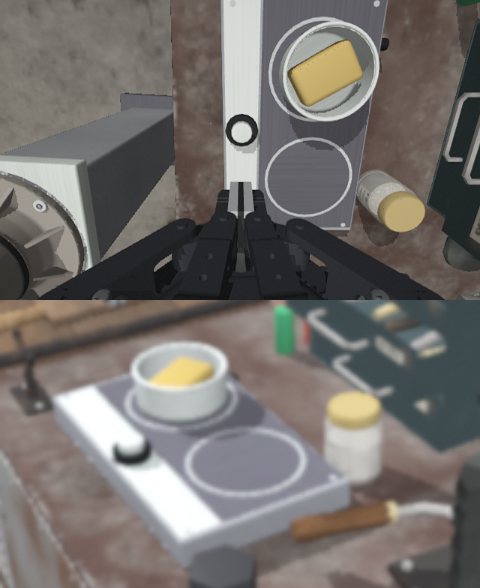

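The pan stands inside the heating ring with the wax in it (wrist view at (331,70)). The button is up again at (241,130), and the tool is clear.

```bash
python3 -c "
from cell import arm, cam, monitor, order
print(order.finish_job())"
```

```text
the job is handed in; nothing more can be done
None
```

I handed the job in at about 11 s of 48: the pan stood about 1.5 mm from the heating position's centre with the wax in it, the button was pressed to its stop and came back up, and the graphite block and jar looked unmoved (I did not check the callipers); the hand-in call gave no verdict.

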